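# Hold the oily-rag can open by its pedal and let the lid down softly

### The arm

A 6-joint arm with a two-finger parallel gripper is mounted at the origin on the work surface. World frame = base frame: x ahead of the robot, y to its left, z up, the work surface at z = 0. Lengths are in mm, angles in rad, forces in N, time in s.
With the tool pointing down it reaches from about 350 to 775 mm from the base axis. Payload 7.3 kg.
Tool frame: the origin (TCP) lies between the finger pads; the fingertips stand bot.tip_extent ahead of it and the grasp point (between the pads) lies 6 mm ahead of it (bot.tip_extent is the distance from the TCP to the fingertips, in mm); x points along the fingers, y is the direction in which the jaws open and shut, and the axes are right-handed (so a half turn about x gives the same grasp; the last joint's range is limited). The gripper opens to 92 mm and grips with 3 to 60 N. Pads are 19 mm wide; open, the fingers measure 130 mm over their backs; the gripper's body (75 mm by 190 mm) begins 47 mm behind the grasp point.
Start: joints at [1.085, 0.342, 1.524, -0, 1.275, -0.146], TCP at [174.968, 495.006, 228.341] pointing down, gripper open.
Joint ranges: [-2.53, 2.53], [-0.77, 2.02], [0.04, 2.7], [-1, 4.14], [0.28, 2.66], [-3.11, 3.11]. Speed limits (rad/s): [2.57, 2.57, 3.14, 3.14, 3.14, 3.14].

### API

Orientations are given as [roll, pitch, yaw] about the fixed x, y, z axes, in that order (R = Rz(yaw) Ry(pitch) Rx(roll)).
In Python, from plant import bot, capture, workorder gives the robot as it stands. The module is installed in compiled form; this text tells all that it offers.
- The arm moves only by the shell command python3 -m crank 'ROWS'. ROWS is JSON, a list of rows, each an object with "linear": the shift along the tool's x, y, z in cm, a list of three; "delta_rot": the turn, a rotation vector about the tool's x, y, z in degrees, a list of three; "fingers": the opening, from 0 (shut) to 1 (fully open). In form: [{"linear": [x, y, z], "delta_rot": [wx, wy, wz], "fingers": fingers}, ...]. A call has exactly 5 rows; each row shifts and turns the commanded pose from where the row before left it, along the tool's axes as they then stand; what a row does not reach is not made up. A row lasts 1/10 s, in which the tool goes at most 50 mm and 8.59 degrees, less where a joint would pass 70% of its speed; a pose out of reach is approached as far as the arm can. A call with a gripper value outside its range is refused whole. The fingers move at their own pace and stop on an object; the grip force is fixed at half the most. Time passes only in rows, so rows that do not move let the fingers close, or fill a call up. It gives the time, the measured TCP pose, the force and the opening at its end, in the units of the state.
- bot.get_obs(): the state, without advancing time (a new reading comes with each control period).
- capture(name): name is "scene" or "top" or "wrist"; returns a dict with "image" (480x640x3 uint8, blue, green, red), "mtx" (3x3 intrinsics, pixels), "pose" (4x4, takes a point from camera to world coordinates). Camera axes: x right, y down, z forward; pixel columns grow to the right and rows downward; lengths in mm; the calibration is good to about 2 mm. A picture is of the moment at which its call begins. There is no depth.
- workorder.close_job(): hands the job in, once; it reports no verdict.
The state is a dict: "time": time; "joint_positions": joint angles; "dq": joint speeds; "tau": joint torques, N m; "tool_pos": TCP position; "tcp_rot": TCP orientation; "contact_force": force on the tool from outside, world axes, zero at the start; "moment": the same for the moment, N m; "grip_width": finger opening in mm.
Only numpy, scipy, OpenCV 4.12 (cv2) and the standard library are available. Lean on these libraries where they do the work, as an engineer would, in place of code of your own. Each camera call takes 0.05 s, during which the arm holds its last target. There are 200 camera calls.

### The job

Press the pedal of the round red oily-rag can until its lid is fully open and keep it open for at least two seconds, so that a used rag can be dropped in; then ease the pedal up slowly so that the lid comes down under control and never drops or slams, and leave it shut. Do it by the pedal alone, without touching the lid or shoving the can, leave the square white bin shut, and do not pick up, push or knock over anything else on the bench.

Things in the scene. Friction and masses are not known exactly. Their poses are not given: they have to be found in the camera images.
- rag_can: round red steel oily-rag can with a yellow band, standing loose on the bench (about 2.9 kg): 200 mm across, 235 mm high to the rim, 262 mm to the top of its closed red domed lid. Origin: centre of its underside, on the bench. Its -x points to the pedal side (roughly to the robot), +x to the hinge and lift rod at the back, z up
- rag_pedal (a joint): pedal lever of the red can, pivoted under its middle: 0 = up, 0.18 rad = fully pressed (pad 31 mm lower, on its stop). A rod links it to the lid both ways: lid angle = 5.83 x pedal angle. Only the lid's weight lifts it: it takes about 6 to 11 N to start, 2 to 4 N when open. No damper: let go, it flies up and the lid slams; let up evenly over two seconds or more, the lid lands softly
- rag_pad (a point): the top of the black ribbed pedal pad, middle of the 42 mm (front to back) x 54 mm pad, 175 mm in front of the can's middle (x = -175 mm in the can's frame) and 77 mm clear of the wall; about 46 mm above the bench at rest, about 14 mm when fully pressed; it moves all but straight down. Its +x points towards the can, as in the can's frame, tilting with the pedal
- rag_lid (a joint): lid of the red can on its hinge at the back: 0 = shut, 1.05 rad (60 degrees) = fully open against the stop
- rag_cover: the lid of the red can itself, a red dome 208 mm across and 27 mm high. Origin: the middle of its underside, 235 mm above the bench when shut; the hinge axis lies 129 mm behind it (+x in the can's frame), and in opening the lid's front edge swings up and back, to about 440 mm above the bench
- paper_can: square white bin for paper, 196 x 196 mm, 235 mm to the rim, grey flat lid, with the same kind of pedal; not to be opened. Origin: centre of its underside; -x to its pedal side, z up; its pad lies as on the red can, 175 mm in front of the middle and 46 mm high
- paper_lid (a joint): lid of the white bin: 0 = shut, 1.05 rad = open
- jar: white paint jar with an ochre label, 60 mm across, 75 mm high, beside the red can's pedal (on its left, +y in the can's frame; its middle 100 mm or more from the pedal's middle line). Origin: centre of its underside
- bottle: teal paint bottle, 52 mm across, 150 mm high, beside the red can. Origin: centre of its underside
- tub: green paint tub with a white lid, 86 mm across, 80 mm high, beside the white bin's pedal. Origin: centre of its underside
- spray: clear spray bottle with a white head, 54 mm across, 175 mm high, beside the white bin. Origin: centre of its underside
- brush_pot: blue ceramic pot, 80 mm across, 100 mm high, with brushes standing up to 245 mm, at the robot's right. Origin: centre of its underside
- tape: yellow and black tape measure, 72 x 38 mm, 64 mm high, behind and between the cans. Origin: centre of its underside
- tube: small white and blue paint tube lying on the bench at the robot's right, 105 x 36 x 16 mm. Origin: its middle, at its underside

How it is judged (in metres and radians):
On the way, in this order (a step that is already met when the one before it is completed fails the run):
1. the red can's lid is fully open (beyond 0.95 rad) and kept so for two seconds (value of joint rag_lid above 0.95 rad), for 1.9 s.
2. the lid has been let down and is shut (value of joint rag_lid below 0.04 rad), for 0.2 s.
At the end, for the whole second after the job is handed in: The red can's lid is shut (within 0.04 rad) with its pedal up, the white bin is shut, both stand within 20 mm and all the other things within 25 mm of where they were (value of joint each of rag_lid, paper_lid below 0.04 rad and value of joint rag_pedal below 0.01 rad and distance of each of rag_can, paper_can from where it was at the start of the episode below 0.02 m and distance of each of jar, bottle, tub, spray, brush_pot, tape, tube from where it was at the start of the episode below 0.025 m); the robot touches nothing.
It fails at once if the red can's lid drops or slams (it falls faster than 1.2 rad/s) (velocity of joint rag_lid below -1.2 rad/s).
It fails at once if the robot touches the red can's lid (contact force between any of the fingers, the arm and rag_cover above 1 N).
It fails at once if the red can is shoved by more than 20 mm or tipped (distance of rag_can from where it was at the start of the episode above 0.02 m or angle between rag_can's own z axis and vertical above 0.1 rad).
It fails at once if the white bin is opened or shoved (value of joint paper_lid above 0.1 rad or distance of paper_can from where it was at the start of the episode above 0.02 m).
It fails at once if another thing on the bench is lifted, pushed by more than 25 mm or tipped (distance of any of jar, bottle, tub, spray, brush_pot, tape, tube from where it was at the start of the episode above 0.025 m or angle between any of jar, bottle, tub, spray, brush_pot, tape, tube's own z axis and vertical above 0.35 rad).
It also fails if it takes over 48 s, if anything falls off the work surface, if the arm or the gripper's body presses on something with over 40 N, if the wrist force passes 120 N, or if a joint passes its speed limit or range.

## Working session

There is one attempt and no reset: what is moved stays moved. The work goes in short steps, Python scripts to look and compute and a shell command to move; the robot and the scene stay as the last step left them, time stands still between calls to the robot, and variables do not carry over. Pictures are saved under pics/ and viewed, on a budget of 10 in all, crops included, one or two more only if the job needs it, and the job is handed in when it is done.

```bash
mkdir -p pics
python3 - <<'E'
from plant import bot,capture
import cv2,numpy as np
np.set_printoptions(suppress=True,precision=4)
o=bot.get_obs();print(o,bot.tip_extent)
for n in("scene","top"):
    c=capture(n);cv2.imwrite(f"pics/{n}1.png",c["image"]);print(n,c["mtx"],c["pose"])
E
```

```text
{'time': 0.0, 'joint_positions': array([ 1.085 ,  0.3427,  1.5251, -0.    ,  1.2754, -0.146 ]), 'dq': array([ 0.0008,  0.    ,  0.0012, -0.0002,  0.0002,  0.0008]), 'tau': array([  0.0005, -43.1232, -24.4218,   0.0717,   0.0559,  -0.0002]), 'tool_pos': array([174.7591, 494.6066, 227.6362]), 'tcp_rot': array([-1.7035,  1.5692, -2.0433]), 'contact_force': array([ 0.9283, -0.4042, -0.0434]), 'moment': array([0.0685, 0.013 , 0.0147]), 'grip_width': 91.99051384057545} 25.0
scene [[525.3114   0.     326.1091]
 [  0.     525.3114 240.8659]
 [  0.       0.       1.    ]] [[   0.0043   -0.949     0.3154  136.9751]
 [  -1.       -0.0022    0.0069  -81.1032]
 [  -0.0059   -0.3154   -0.9489 1516.1344]
 [   0.        0.        0.        1.    ]]
top [[537.9088   0.     322.2974]
 [  0.     537.9088 247.6763]
 [  0.       0.       1.    ]] [[   0.0073   -0.9757    0.2192  253.7347]
 [  -1.       -0.0071    0.002   -66.703 ]
 [  -0.0004   -0.2192   -0.9757 1742.9613]
 [   0.        0.        0.        1.    ]]
```

View pics/scene1.png

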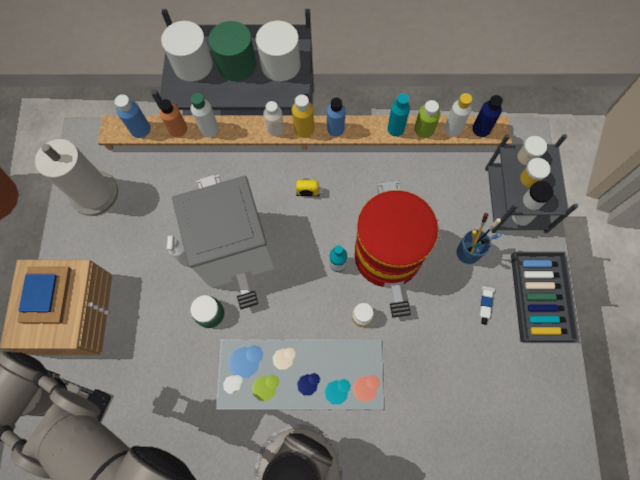

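View pics/top1.png

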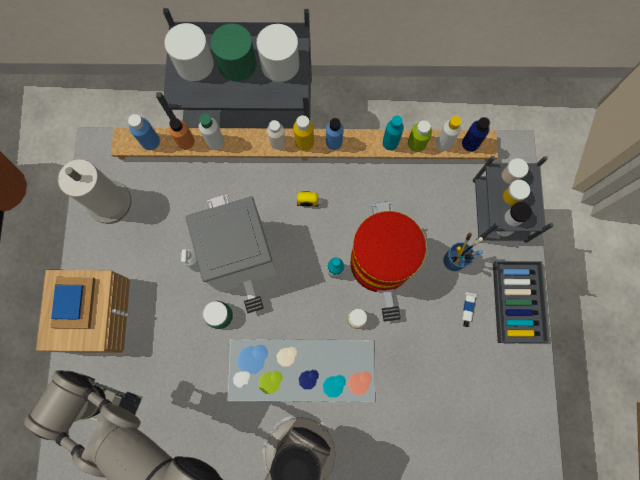

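The scene view shows the red can's pad near (400,310) and the jar at (363,315). In the top view the pad is near (391,313) and the jar at (357,319). I'll enlarge both side by side.

Run:
```python
import cv2,numpy as np
a=cv2.imread("pics/scene1.png")[180:330,345:445];b=cv2.imread("pics/top1.png")[190:340,335:435]
cv2.imwrite("pics/crop1.png",cv2.resize(np.hstack([a,b]),None,fx=4,fy=4,interpolation=cv2.INTER_CUBIC))
```

```text
(no output)
```

View pics/crop1.png

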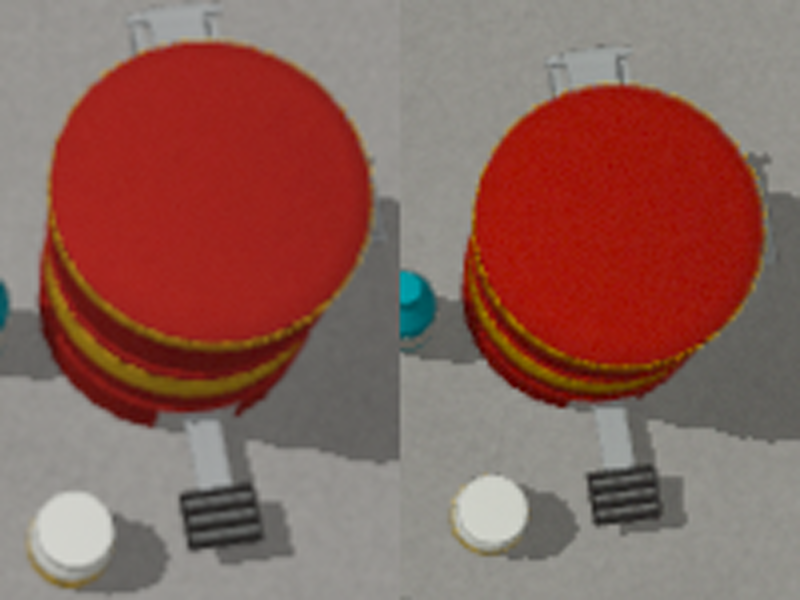

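The enlargement puts the pad centre at scene (400.1,308.6) and top (390.6,313.4). The rim centres are about scene (397.6,228.4) and top (389.6,246), and the jar lid is at scene (362.6,312.6) and top (357.1,317.4).

```bash
cat > h.py <<'E'
import numpy as np
from plant import capture
def ray(c,p):
    d=c["pose"][:3,:3]@np.linalg.solve(c["mtx"],[p[0],p[1],1]);return c["pose"][:3,3],d
def atz(c,p,z):
    o,d=ray(c,p);return o+d*(z-o[2])/d[2]
def tri(cs,ps):
    A=np.zeros((3,3));b=np.zeros(3)
    for c,p in zip(cs,ps):
        o,d=ray(c,p);d=d/np.linalg.norm(d);M=np.eye(3)-np.outer(d,d);A+=M;b+=M@o
    return np.linalg.solve(A,b)
E
python3 - <<'E'
from h import *
from plant import bot
np.set_printoptions(suppress=True,precision=1)
cs=[capture("scene"),capture("top")]
for n,ps,z in(("pad",[(400.1,308.6),(390.6,313.4)],46),("lidrim",[(397.6,228.4),(389.6,246)],245),("jar",[(362.6,312.6),(357.1,317.4)],75)):
    print(n,tri(cs,ps),[atz(c,p,z) for c,p in zip(cs,ps)])
for n,ps in (("pad corners",[(181,492),(256,485),(262,540),(188,549)]),):
    print([atz(cs[0],(345+(u+.5)/4-.5,180+(v+.5)/4-.5),46)[:2] for u,v in ps])
from scipy.spatial.transform import Rotation as R
np.set_printoptions(suppress=True,precision=4)
o=bot.get_obs();print(R.from_euler("xyz",o["tcp_rot"]).as_matrix(),o["tool_pos"])
E
```

```text
pad [ 424.7 -280.2   44.7] [array([ 424.4, -280.3,   46. ]), array([ 424.6, -279.8,   46. ])]
lidrim [ 601.8 -258.6  222.2] [array([ 593.6, -255.3,  245. ]), array([ 596.6, -255.9,  245. ])]
jar [ 409.9 -173.3   60.8] [array([ 407.2, -172.3,   75. ]), array([ 408.6, -172.4,   75. ])]
[array([ 441.4, -252. ]), array([ 446.6, -305.4]), array([ 407.3, -307.8]), array([ 400.8, -255.5])]
[[-0.0004  0.3333  0.9428]
 [-0.0008  0.9428 -0.3333]
 [-1.     -0.0009 -0.0001]] [174.8437 494.7759 227.8919]
```

The two views agree: pad at about (424.5, -280, 46), can yaw about +7°. The jar is at (408,-172). I'll travel with the fingers shut, swinging wide of the base.

```bash
python3 -m crank '[{"linear":[0,-1.5,1.9],"delta_rot":[0,0,0],"fingers":0},{"linear":[0,-2.5,3.2],"delta_rot":[0,0,0],"fingers":0},{"linear":[0,-2.5,3.2],"delta_rot":[0,0,0],"fingers":0},{"linear":[0,-2.5,3.2],"delta_rot":[0,0,0],"fingers":0},{"linear":[0,-2.5,3.2],"delta_rot":[0,0,0],"fingers":0}]'
python3 -m crank '[{"linear":[0,-2.5,3.2],"delta_rot":[0,0,0],"fingers":0},{"linear":[0,-2.5,3.2],"delta_rot":[0,0,0],"fingers":0},{"linear":[0,-2.5,3.2],"delta_rot":[0,0,0],"fingers":0},{"linear":[0,-2.5,3.2],"delta_rot":[0,0,0],"fingers":0},{"linear":[0,-2.5,3.2],"delta_rot":[0,0,0],"fingers":0}]'
python3 -m crank '[{"linear":[0,-3.9,1.6],"delta_rot":[0,0,0],"fingers":0},{"linear":[0,-3.9,1.6],"delta_rot":[0,0,0],"fingers":0},{"linear":[0,-3.9,1.6],"delta_rot":[0,0,0],"fingers":0},{"linear":[0,-3.9,1.6],"delta_rot":[0,0,0],"fingers":0},{"linear":[0,-3.9,1.6],"delta_rot":[0,0,0],"fingers":0}]'
```

```text
time: 0.7
tool_pos: [275.7, 336.2, 228.3]
tcp_rot: [0.308, 1.571, -0.032]
contact_force: [1.1, -0.1, 0.6]
grip_width: 56.3
time: 1.2
tool_pos: [385.0, 164.9, 228.4]
tcp_rot: [1.018, 1.57, 0.679]
contact_force: [0.6, -0.2, 0.3]
grip_width: 16.2
time: 1.7
tool_pos: [394.6, -45.8, 228.4]
tcp_rot: [0.629, 1.57, 0.29]
contact_force: [1.8, -0.1, -0.5]
grip_width: 0.2
```

```bash
python3 -m crank '[{"linear":[0,-4.2,1.7],"delta_rot":[0,0,0],"fingers":0},{"linear":[0,-4.2,1.7],"delta_rot":[0,0,0],"fingers":0},{"linear":[0,-4.2,1.7],"delta_rot":[0,0,0],"fingers":0},{"linear":[0,-4.2,1.7],"delta_rot":[0,0,0],"fingers":0},{"linear":[0,-4,1.6],"delta_rot":[0,0,0],"fingers":0}]'
cat > g.py <<'E'
# shift/turn in tool axes from the measured pose to a goal tip position, in cm and deg
import sys,numpy as np
from plant import bot
from scipy.spatial.transform import Rotation as R
np.set_printoptions(suppress=True,precision=2)
tip=np.array(list(map(float,sys.argv[1:4])));psi=np.radians(7)
a=R.from_euler("z",psi).apply([np.tan(np.radians(8)),np.tan(np.radians(10)),-1]);a/=np.linalg.norm(a)
z=np.cross(a,[-np.sin(psi),np.cos(psi),0]);z/=np.linalg.norm(z)
G=np.c_[a,np.cross(z,a),z]
o=bot.get_obs();C=R.from_euler("xyz",o["tcp_rot"])
d=tip-bot.tip_extent*a-o["tool_pos"]
print("t",o["time"],"tip",o["tool_pos"]+C.apply([bot.tip_extent,0,0]),"F",o["contact_force"])
print("d world mm",d,"in current tool cm",C.inv().apply(d)/10,"in goal tool cm",G.T@d/10)
print("rotvec deg",np.degrees((C.inv()*R.from_matrix(G)).as_rotvec()));print(np.round(G,3))
E
python3 g.py 422 -276 110
```

```text
time: 2.2
tool_pos: [404.4, -270.3, 228.2]
tcp_rot: [1.061, 1.571, 0.72]
contact_force: [0.3, 0.4, 0.1]
grip_width: 0.4
t 2.2 tip [ 404.37 -270.27  203.22] F [0.27 0.38 0.07]
d world mm [ 14.75 -10.42 -93.83] in current tool cm [ 9.38 -0.49  1.74] in goal tool cm [ 9.13 -2.83  0.02]
rotvec deg [-27.09  -5.54  11.55]
[[ 0.12 -0.14  0.98]
 [ 0.19  0.97  0.12]
 [-0.98  0.17  0.14]]
```

```bash
python3 -m crank '[{"linear":[0,0,0],"delta_rot":[-5.4,-1.1,2.3],"fingers":0},{"linear":[0,0,0],"delta_rot":[-5.4,-1.1,2.3],"fingers":0},{"linear":[0,0,0],"delta_rot":[-5.4,-1.1,2.3],"fingers":0},{"linear":[0,0,0],"delta_rot":[-5.4,-1.1,2.3],"fingers":0},{"linear":[0,0,0],"delta_rot":[-5.4,-1.1,2.3],"fingers":0}]'
python3 g.py 422 -276 100
```

```text
time: 2.7
tool_pos: [404.6, -268.2, 228.3]
tcp_rot: [0.885, 1.348, 1.023]
contact_force: [0.7, -0.9, -0.7]
grip_width: 0.3
t 2.7 tip [ 407.44 -263.51  203.87] F [ 0.66 -0.88 -0.74]
d world mm [  14.56  -12.47 -103.87] in current tool cm [10.06 -3.2  -0.17] in goal tool cm [10.07 -3.19 -0.17]
rotvec deg [ 0.16 -0.01 -0.05]
[[ 0.12 -0.14  0.98]
 [ 0.19  0.97  0.12]
 [-0.98  0.17  0.14]]
```

```bash
python3 -m crank '[{"linear":[2,-0.6,0],"delta_rot":[0,0,0],"fingers":0},{"linear":[2,-0.6,0],"delta_rot":[0,0,0],"fingers":0},{"linear":[2,-0.7,0],"delta_rot":[0,0,0],"fingers":0},{"linear":[2,-0.7,-0.1],"delta_rot":[0,0,0],"fingers":0},{"linear":[2,-0.6,-0.1],"delta_rot":[0,0,0],"fingers":0}]'
python3 g.py 422 -276 55
python3 - <<'E'
from h import *
import cv2
cs=[capture(n) for n in("scene","wrist")]
a=cv2.resize(cs[0]["image"][200:350,320:470],(600,600),interpolation=2)
cv2.imwrite("pics/near.png",a)
cv2.imwrite("pics/wrist.png",cs[1]["image"])
E
```

```text
time: 3.2
tool_pos: [418.8, -281.1, 124.1]
tcp_rot: [0.889, 1.35, 1.022]
contact_force: [0.5, 0.0, 0.4]
grip_width: 0.2
t 3.2 tip [ 421.62 -276.47   99.67] F [0.55 0.03 0.38]
d world mm [  0.35   0.45 -44.68] in current tool cm [ 4.37 -0.72 -0.58] in goal tool cm [ 4.37 -0.72 -0.58]
rotvec deg [-0.06 -0.07  0.05]
[[ 0.12 -0.14  0.98]
 [ 0.19  0.97  0.12]
 [-0.98  0.17  0.14]]
```

View pics/wrist.png

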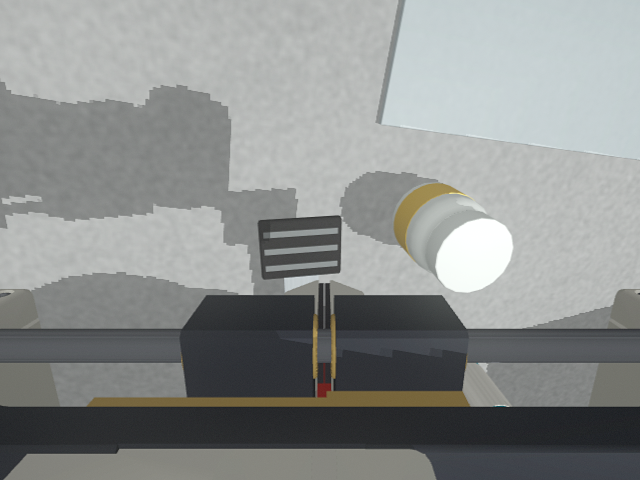

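View pics/near.png

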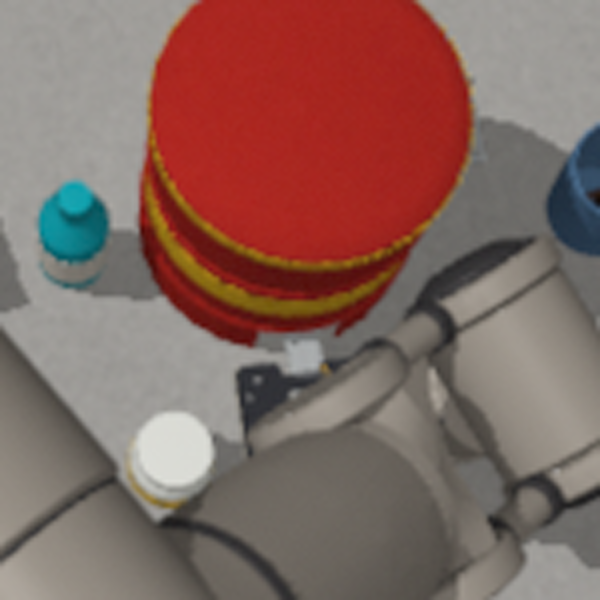

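The wrist view shows the pad centred near (301,247) with the jar clear on the right. The scene crop shows a wrist link end near pixel (454,260), between the can and the brush pot, so I'll check both of these numerically.

Run:
```python
from h import *
np.set_printoptions(suppress=True,precision=1)
w=capture("wrist");s=capture("scene")
print("pad",[atz(w,p,46) for p in[(301,247),(258,220),(341,215),(341,272),(262,279)]])
print("cam",w["pose"][:3,3])
for z in(200,300,400):print(z,"link end",atz(s,(454,260),z),"left corner",atz(s,(427,272),z))
print("pot",atz(s,(475,247),60),"brush tips",[atz(s,p,240) for p in((486,214),(497,235))])
```

```text
pad [array([ 424.3, -280. ,   46. ]), array([ 407.4, -309.3,   46. ]), array([ 399.8, -256.6,   46. ]), array([ 441.6, -249.7,   46. ]), array([ 449.5, -303.6,   46. ])]
cam [ 324.3 -318.4  265.7]
200 link end [ 522.7 -404.8  200. ] left corner [ 490.2 -332.8  200. ]
300 link end [ 493.4 -380.2  300. ] left corner [ 463.3 -313.7  300. ]
400 link end [ 464.1 -355.6  400. ] left corner [ 436.5 -294.5  400. ]
pot [ 603.2 -503.    60. ] brush tips [array([ 635.7, -487.1,  240. ]), array([ 578. , -509.9,  240. ])]
```

The pad is confirmed at (424.3,-280), and the links are clear of the lid and brushes. Lowering to just above the pad.

```bash
python3 -m crank '[{"linear":[1,-0.15,-0.12],"delta_rot":[0,0,0],"fingers":0},{"linear":[1,-0.15,-0.12],"delta_rot":[0,0,0],"fingers":0},{"linear":[1,-0.15,-0.12],"delta_rot":[0,0,0],"fingers":0},{"linear":[0.8,-0.15,-0.12],"delta_rot":[0,0,0],"fingers":0},{"linear":[0.4,-0.1,-0.08],"delta_rot":[0,0,0],"fingers":0}]'
python3 g.py 422 -276 50
python3 -m crank '[{"linear":[0.2,-0.03,-0.03],"delta_rot":[0,0,0],"fingers":0},{"linear":[0.2,-0.03,-0.03],"delta_rot":[0,0,0],"fingers":0},{"linear":[0.1,-0.02,-0.01],"delta_rot":[0,0,0],"fingers":0},{"linear":[0.1,-0.02,-0.01],"delta_rot":[0,0,0],"fingers":0},{"linear":[0.1,-0.02,-0.01],"delta_rot":[0,0,0],"fingers":0}]'
python3 g.py 422 -276 48
```

```text
time: 3.9
tool_pos: [418.7, -280.3, 81.0]
tcp_rot: [0.895, 1.35, 1.028]
contact_force: [-0.4, 0.6, -0.3]
grip_width: 0.3
t 3.9 tip [ 421.54 -275.58   56.6 ] F [-0.43  0.59 -0.34]
d world mm [ 0.42 -0.41 -6.6 ] in current tool cm [ 0.64 -0.16 -0.05] in goal tool cm [ 0.64 -0.16 -0.06]
rotvec deg [-0.07 -0.11 -0.03]
[[ 0.12 -0.14  0.98]
 [ 0.19  0.97  0.12]
 [-0.98  0.17  0.14]]
time: 4.4
tool_pos: [419.2, -280.7, 75.0]
tcp_rot: [0.886, 1.35, 1.02]
contact_force: [-0.3, -0.5, -0.4]
grip_width: 0.2
t 4.4 tip [ 422.08 -276.09   50.63] F [-0.25 -0.46 -0.42]
d world mm [-0.09  0.06 -2.64] in current tool cm [ 0.26 -0.04 -0.05] in goal tool cm [ 0.26 -0.04 -0.05]
rotvec deg [-0.05 -0.05  0.06]
[[ 0.12 -0.14  0.98]
 [ 0.19  0.97  0.12]
 [-0.98  0.17  0.14]]
```

```bash
python3 -m crank '[{"linear":[0.15,-0.03,-0.02],"delta_rot":[0,0,0],"fingers":0},{"linear":[0.15,-0.03,-0.02],"delta_rot":[0,0,0],"fingers":0},{"linear":[0.15,-0.02,-0.02],"delta_rot":[0,0,0],"fingers":0},{"linear":[0.15,-0.03,-0.02],"delta_rot":[0,0,0],"fingers":0},{"linear":[0.15,-0.02,-0.02],"delta_rot":[0,0,0],"fingers":0}]'
python3 g.py 422 -276 40
```

```text
time: 4.9
tool_pos: [419.2, -280.6, 67.1]
tcp_rot: [0.888, 1.35, 1.022]
contact_force: [1.0, -0.0, -0.5]
grip_width: 0.5
t 4.9 tip [ 422.04 -275.94   42.67] F [ 1.01 -0.04 -0.51]
d world mm [-0.06 -0.08 -2.67] in current tool cm [ 0.26 -0.05 -0.04] in goal tool cm [ 0.26 -0.05 -0.04]
rotvec deg [-0.06 -0.06  0.04]
[[ 0.12 -0.14  0.98]
 [ 0.19  0.97  0.12]
 [-0.98  0.17  0.14]]
```

There's no force yet with the tip at 42.7 mm. I'll look before going on.

Run:
```python
from h import *
import cv2
w=capture("wrist");cv2.imwrite("pics/wrist2.png",cv2.resize(w["image"][180:420,180:500],(800,600),interpolation=2))
np.set_printoptions(suppress=True,precision=1)
from plant import bot;print(bot.get_obs()["contact_force"])
```

```text
[-0.7 -0.2  0.3]
```

View pics/wrist2.png

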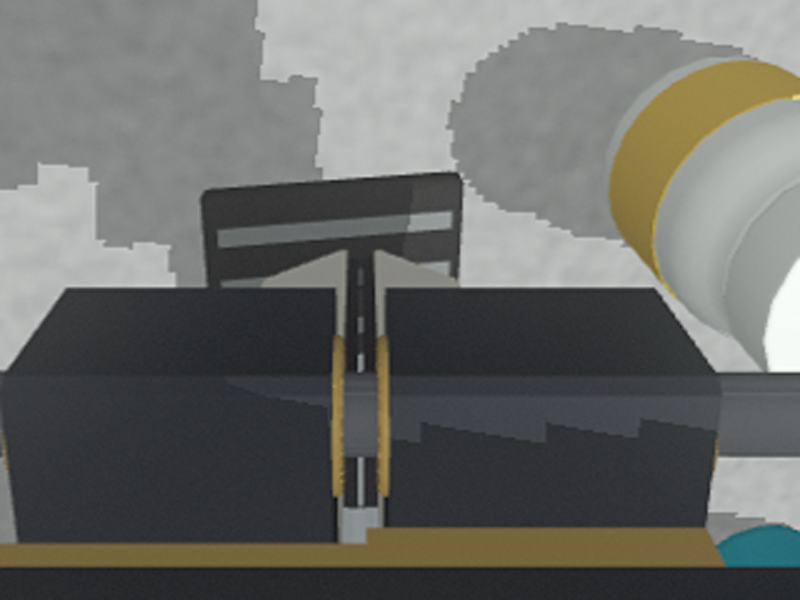

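The fingers are over the pad, and their tips taper to the centre. Continuing down.

```bash
python3 -m crank '[{"linear":[0.1,-0.02,-0.01],"delta_rot":[0,0,0],"fingers":0},{"linear":[0.1,-0.01,-0.02],"delta_rot":[0,0,0],"fingers":0},{"linear":[0.1,-0.02,-0.01],"delta_rot":[0,0,0],"fingers":0},{"linear":[0.1,-0.02,-0.01],"delta_rot":[0,0,0],"fingers":0},{"linear":[0.1,-0.02,-0.01],"delta_rot":[0,0,0],"fingers":0}]'
python3 -m crank '[{"linear":[0.1,-0.02,-0.01],"delta_rot":[0,0,0],"fingers":0},{"linear":[0.1,-0.01,-0.02],"delta_rot":[0,0,0],"fingers":0},{"linear":[0.1,-0.02,-0.01],"delta_rot":[0,0,0],"fingers":0},{"linear":[0.1,-0.02,-0.01],"delta_rot":[0,0,0],"fingers":0},{"linear":[0.1,-0.02,-0.01],"delta_rot":[0,0,0],"fingers":0}]'
python3 g.py 422 -276 20
```

```text
time: 5.45
tool_pos: [419.3, -280.7, 62.1]
tcp_rot: [0.888, 1.35, 1.021]
contact_force: [0.6, -0.1, 0.1]
grip_width: 0.3
time: 5.95
tool_pos: [419.4, -280.6, 56.9]
tcp_rot: [0.888, 1.35, 1.022]
contact_force: [-0.2, -0.1, -0.4]
grip_width: 0.7
t 5.95 tip [ 422.27 -275.97   32.51] F [-0.2  -0.14 -0.38]
d world mm [ -0.29  -0.05 -12.52] in current tool cm [ 1.22 -0.21 -0.2 ] in goal tool cm [ 1.22 -0.21 -0.2 ]
rotvec deg [-0.05 -0.06  0.04]
[[ 0.12 -0.14  0.98]
 [ 0.19  0.97  0.12]
 [-0.98  0.17  0.14]]
```

Still no force at 32.5 mm, which doesn't fit. I'll compare the scene and wrist views.

Run:
```python
from h import *
import cv2
from plant import bot
np.set_printoptions(suppress=True,precision=1)
from scipy.spatial.transform import Rotation as R
w=capture("wrist");s=capture("scene")
o=bot.get_obs();C=R.from_euler("xyz",o["tcp_rot"]);M=np.linalg.inv(w["pose"])
for k in(0,25):
    for y in (-15,0,15):
        p=o["tool_pos"]+C.apply([k,y,0]);q=M[:3,:3]@p+M[:3,3];q=w["mtx"]@q;print(k,y,p,q[:2]/q[2])
a=cv2.resize(w["image"][180:420,180:500],(520,390),interpolation=2)
b=cv2.resize(s["image"][190:340,345:445],(260,390),interpolation=2)
cv2.imwrite("pics/both.png",np.hstack([a,b]))
```

```text
0 -15 [ 421.5 -295.2   54.3] [290.4 303.3]
0 0 [ 419.3 -280.6   56.8] [322.4 303.3]
0 15 [ 417.2 -265.9   59.4] [354.5 303.3]
25 -15 [ 424.3 -290.5   29.9] [294.5 282.3]
25 0 [ 422.2 -275.9   32.5] [322.6 282.3]
25 15 [ 420.1 -261.3   35. ] [350.8 282.3]
```

View pics/both.png

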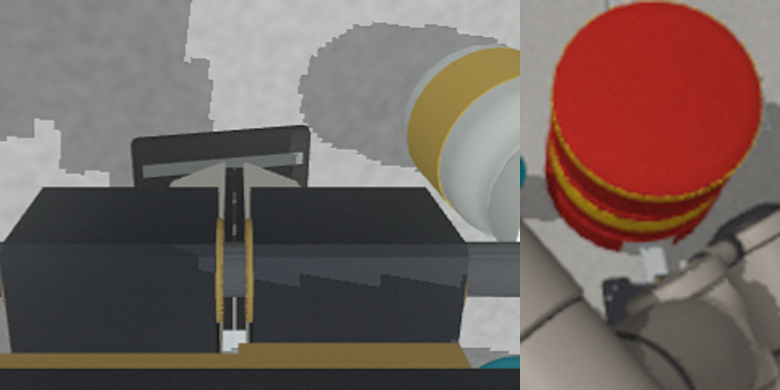

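Run:
```python
from h import *
from plant import bot
np.set_printoptions(suppress=True,precision=1)
w=capture("wrist")
for z in(20,30,40,46,55):
    a,b=atz(w,(261.8,266.2),z),atz(w,(370.2,257.5),z);print(z,a[:2],b[:2],np.linalg.norm(a-b))
print(bot.get_obs()["tau"],bot.get_obs()["contact_force"],w["pose"][:3])
```

```text
20 [ 420.7 -307.8] [ 411.9 -247.5] 60.939199875698044
30 [ 415.4 -308.4] [ 407.1 -251.4] 57.54874118421996
40 [ 410.1 -309. ] [ 402.3 -255.4] 54.15828249274187
46 [ 406.9 -309.3] [ 399.4 -257.7] 52.124007277854965
55 [ 402.2 -309.9] [ 395.1 -261.3] 49.07259445552469
[ -0.  -45.4 -16.9   0.6   0.5   0. ] [0.1 0.  0.2] [[  -0.1    0.9    0.4  325.4]
 [   1.     0.1    0.2 -318.6]
 [   0.2    0.4   -0.9  199.7]]
```

The pad still reads at about 40–46 mm and isn't depressed, so the finger's real end sits higher than my tip figure. I'll keep creeping down and go by the force.

```bash
python3 -m crank '[{"linear":[0.1,-0.02,-0.01],"delta_rot":[0,0,0],"fingers":0},{"linear":[0.1,-0.01,-0.02],"delta_rot":[0,0,0],"fingers":0},{"linear":[0.1,-0.02,-0.01],"delta_rot":[0,0,0],"fingers":0},{"linear":[0.1,-0.02,-0.01],"delta_rot":[0,0,0],"fingers":0},{"linear":[0.1,-0.02,-0.01],"delta_rot":[0,0,0],"fingers":0}]'
python3 - <<'E'
from h import *
import cv2
s=capture("scene");w=capture("wrist")
a=cv2.resize(w["image"][180:420,180:500],(520,390),interpolation=2)
b=cv2.resize(s["image"][190:340,345:445],(260,390),interpolation=2)
cv2.imwrite("pics/both2.png",np.hstack([a,b]))
i=cv2.imread("pics/scene1.png")
print(np.abs(i[170:290,350:445].astype(int)-s["image"][170:290,350:445]).mean())
d=np.abs(i.astype(int)-s["image"]).max(2)>40
print("changed px on lid area rows185-262", d[185:262,350:440].sum())
E
```

```text
time: 6.6
tool_pos: [419.5, -280.7, 51.8]
tcp_rot: [0.888, 1.35, 1.022]
contact_force: [-0.5, -0.2, 0.3]
grip_width: 0.3
7.670350877192982
changed px on lid area rows185-262 0
```

View pics/both2.png

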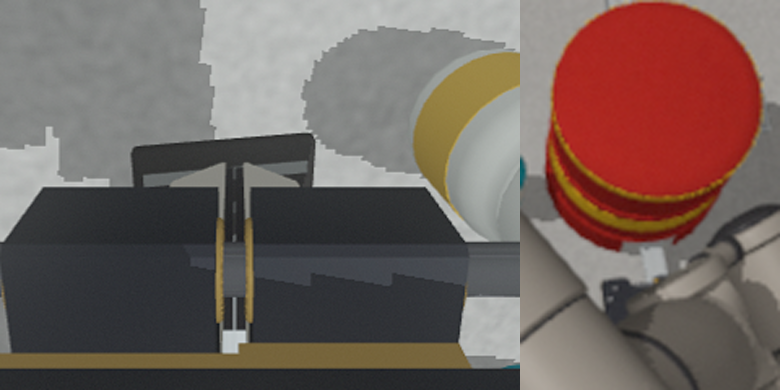

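Run:
```python
from h import *
from plant import bot
from scipy.spatial.transform import Rotation as R
np.set_printoptions(suppress=True,precision=1)
w=capture("wrist");o=bot.get_obs();C=R.from_euler("xyz",o["tcp_rot"])
def at(dz):
    p=w["pose"].copy();p[2,3]+=dz;return dict(mtx=w["mtx"],pose=p)
cs=[at(124.1-51.8),at(67.1-51.8),at(0)]
for P in([(258,220),(261.2,256.8),(261.2,272.3)],[(341,215),(364.4,249.2),(373.2,262.5)]):
    print("front corner",tri(cs,P))
print("cam",w["pose"][:3,3],"cam in tool",C.inv().apply(w["pose"][:3,3]-o["tool_pos"]))
M=np.linalg.inv(w["pose"])
for e in(0,6,12,18,25):
  for z in(-9.5,9.5):
    q=w["mtx"]@(M[:3,:3]@(o["tool_pos"]+C.apply([e,0,z]))+M[:3,3]);print(e,z,q[:2]/q[2])
```

```text
front corner [ 415.7 -308.9   30.4]
front corner [ 406.  -253.2   33.5]
cam [ 325.5 -318.6  194.6] cam in tool [-157.1    0.7  -77.2]
0 -9.5 [322.2 284.9]
0 9.5 [322.2 321.9]
6 -9.5 [322.2 279.8]
6 9.5 [322.3 315.8]
12 -9.5 [322.3 275.1]
12 9.5 [322.3 310.1]
18 -9.5 [322.3 270.7]
18 9.5 [322.3 304.8]
25 -9.5 [322.4 265.9]
25 9.5 [322.4 298.9]
```

Only the force will settle the height, so I keep creeping.

```bash
for i in 1; do python3 -m crank '[{"linear":[0.1,-0.02,-0.01],"delta_rot":[0,0,0],"fingers":0},{"linear":[0.1,-0.01,-0.02],"delta_rot":[0,0,0],"fingers":0},{"linear":[0.1,-0.02,-0.01],"delta_rot":[0,0,0],"fingers":0},{"linear":[0.1,-0.02,-0.01],"delta_rot":[0,0,0],"fingers":0},{"linear":[0.1,-0.02,-0.01],"delta_rot":[0,0,0],"fingers":0}]'; done
```

```text
time: 7.25
tool_pos: [419.6, -280.8, 47.5]
tcp_rot: [0.886, 1.35, 1.02]
contact_force: [-3.7, 1.1, 10.0]
grip_width: 0.8
```

Contact: 10 N upward. I'll check whether it's the pad and whether the jar is undisturbed, then press a bit more.

```bash
python3 -m crank '[{"linear":[0.1,-0.02,-0.01],"delta_rot":[0,0,0],"fingers":0},{"linear":[0.1,-0.01,-0.02],"delta_rot":[0,0,0],"fingers":0},{"linear":[0.1,-0.02,-0.01],"delta_rot":[0,0,0],"fingers":0},{"linear":[0.1,-0.02,-0.01],"delta_rot":[0,0,0],"fingers":0},{"linear":[0.1,-0.02,-0.01],"delta_rot":[0,0,0],"fingers":0}]'
python3 - <<'E'
from h import *
import cv2
s=capture("scene");w=capture("wrist")
a=cv2.resize(w["image"][180:420,180:500],(520,390),interpolation=2)
b=cv2.resize(s["image"][190:340,345:445],(260,390),interpolation=2)
cv2.imwrite("pics/both3.png",np.hstack([a,b]))
i=cv2.imread("pics/scene1.png")
d=np.abs(i.astype(int)-s["image"]).max(2)>40
print("changed px lid", d[185:262,350:440].sum())
E
```

```text
time: 7.75
tool_pos: [419.4, -280.8, 42.3]
tcp_rot: [0.889, 1.351, 1.023]
contact_force: [-4.8, -1.5, 8.1]
grip_width: 0.5
changed px lid 713
```

View pics/both3.png

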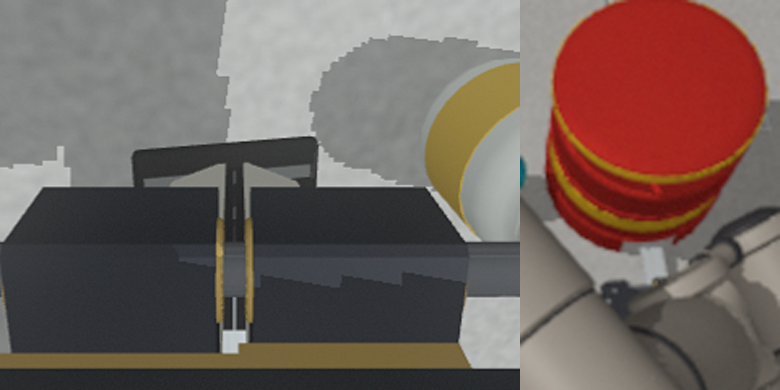

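The lid has begun to open and the jar is untouched. Continuing the press.

```bash
cat > l.py <<'E'
# lid change against the first picture, and top extent of red
from h import *
import cv2
s=capture("scene")["image"].astype(int)
m=(s[...,2]>110)&(s[...,1]<60)&(s[...,0]<60);m[:, :340]=0;m[:,460:]=0;m[:120]=0;m[330:]=0
y,x=np.nonzero(m);print("red rows",y.min(),y.max(),"cols",x.min(),x.max(),"n",m.sum())
E
python3 -m crank '[{"linear":[0.15,-0.03,-0.02],"delta_rot":[0,0,0],"fingers":0},{"linear":[0.15,-0.03,-0.02],"delta_rot":[0,0,0],"fingers":0},{"linear":[0.15,-0.02,-0.02],"delta_rot":[0,0,0],"fingers":0},{"linear":[0.15,-0.03,-0.02],"delta_rot":[0,0,0],"fingers":0},{"linear":[0.15,-0.02,-0.02],"delta_rot":[0,0,0],"fingers":0}]'
python3 l.py
python3 -m crank '[{"linear":[0.15,-0.03,-0.02],"delta_rot":[0,0,0],"fingers":0},{"linear":[0.15,-0.03,-0.02],"delta_rot":[0,0,0],"fingers":0},{"linear":[0.15,-0.02,-0.02],"delta_rot":[0,0,0],"fingers":0},{"linear":[0.15,-0.03,-0.02],"delta_rot":[0,0,0],"fingers":0},{"linear":[0.15,-0.02,-0.02],"delta_rot":[0,0,0],"fingers":0}]'
python3 l.py
```

```text
time: 8.35
tool_pos: [419.1, -280.8, 34.4]
tcp_rot: [0.891, 1.351, 1.025]
contact_force: [-4.2, -0.8, 7.3]
grip_width: -0.1
red rows 186 282 cols 355 440 n 5097
time: 8.9
tool_pos: [419.1, -280.7, 26.6]
tcp_rot: [0.892, 1.351, 1.026]
contact_force: [-5.3, -1.4, 5.5]
grip_width: 0.3
red rows 183 282 cols 355 441 n 5013
```

```bash
python3 -m crank '[{"linear":[0.1,-0.02,-0.01],"delta_rot":[0,0,0],"fingers":0},{"linear":[0.1,-0.01,-0.02],"delta_rot":[0,0,0],"fingers":0},{"linear":[0.1,-0.02,-0.01],"delta_rot":[0,0,0],"fingers":0},{"linear":[0.1,-0.02,-0.01],"delta_rot":[0,0,0],"fingers":0},{"linear":[0,0,0],"delta_rot":[0,0,0],"fingers":0}]'
python3 l.py
python3 - <<'E'
from h import *
import cv2
s=capture("scene");w=capture("wrist")
a=cv2.resize(w["image"],(480,360))
b=cv2.resize(s["image"][150:330,320:470],(300,360),interpolation=2)
cv2.imwrite("pics/both4.png",np.hstack([a,b]))
E
```

```text
time: 9.45
tool_pos: [419.5, -280.7, 22.3]
tcp_rot: [0.891, 1.35, 1.025]
contact_force: [-4.6, -1.1, 5.6]
grip_width: 0.3
red rows 180 282 cols 355 441 n 4584
```

View pics/both4.png

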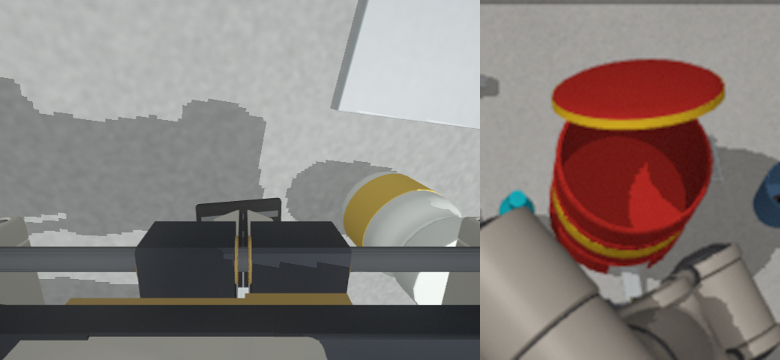

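The lid is about 50° open. My clearance sums show the gripper body's left end getting close over the jar, so I'll slide 8 mm to the right along the pad and roll 5° more while finishing the press.

```bash
python3 -m crank '[{"linear":[0,-0.2,0],"delta_rot":[0,0,1],"fingers":0},{"linear":[0,-0.2,0],"delta_rot":[0,0,1],"fingers":0},{"linear":[0,-0.2,0],"delta_rot":[0,0,1],"fingers":0},{"linear":[0,-0.2,0],"delta_rot":[0,0,1],"fingers":0},{"linear":[0,0,0],"delta_rot":[0,0,1],"fingers":0}]'
python3 l.py
python3 -m crank '[{"linear":[0.05,-0.02,0],"delta_rot":[0,0,0],"fingers":0},{"linear":[0.05,-0.02,0],"delta_rot":[0,0,0],"fingers":0},{"linear":[0.05,-0.02,0],"delta_rot":[0,0,0],"fingers":0},{"linear":[0.05,-0.02,0],"delta_rot":[0,0,0],"fingers":0},{"linear":[0,0,0],"delta_rot":[0,0,0],"fingers":0}]'
python3 l.py
```

```text
time: 10.1
tool_pos: [421.3, -288.4, 20.6]
tcp_rot: [1.075, 1.276, 1.214]
contact_force: [-0.2, 3.0, 4.9]
grip_width: 0.5
red rows 179 282 cols 355 440 n 4111
time: 10.65
tool_pos: [421.4, -288.6, 18.4]
tcp_rot: [1.073, 1.278, 1.213]
contact_force: [-1.3, 2.0, 3.9]
grip_width: -0.0
red rows 177 282 cols 355 439 n 3747
```

```bash
python3 -m crank '[{"linear":[0.05,-0.01,0],"delta_rot":[0,0,0],"fingers":0},{"linear":[0.05,-0.01,0],"delta_rot":[0,0,0],"fingers":0},{"linear":[0.05,-0.01,0],"delta_rot":[0,0,0],"fingers":0},{"linear":[0,0,0],"delta_rot":[0,0,0],"fingers":0},{"linear":[0,0,0],"delta_rot":[0,0,0],"fingers":0}]'
python3 l.py
python3 - <<'E'
from h import *
import cv2
s=capture("scene");w=capture("wrist");i=cv2.imread("pics/scene1.png")
a=cv2.resize(w["image"][200:480],(480,210))
a=np.vstack([a,np.zeros((150,480,3),np.uint8)])
b=cv2.resize(s["image"][150:330,320:470],(300,360),interpolation=2)
cv2.imwrite("pics/both5.png",np.hstack([a,b]))
E
```

```text
time: 11.2
tool_pos: [421.6, -288.6, 17.0]
tcp_rot: [1.073, 1.278, 1.213]
contact_force: [-1.1, 1.0, 3.6]
grip_width: 0.2
red rows 176 282 cols 355 439 n 3470
```

View pics/both5.png

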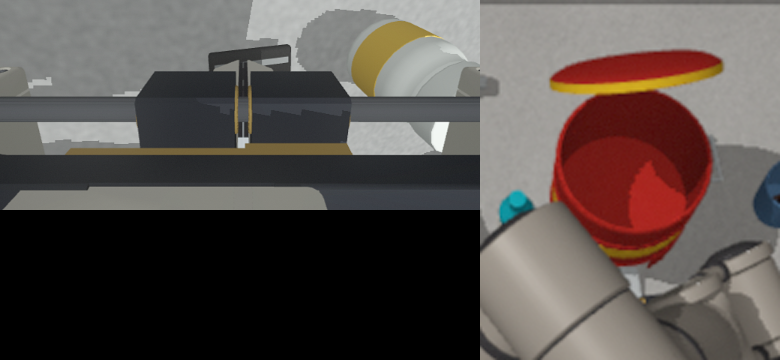

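The lid is nearly edge-on in the scene view and the jar is undisturbed. There's no stop force yet, so I go on to the stop.

```bash
for r in 1; do python3 -m crank '[{"linear":[0.06,-0.01,-0.01],"delta_rot":[0,0,0],"fingers":0},{"linear":[0.06,-0.02,-0.01],"delta_rot":[0,0,0],"fingers":0},{"linear":[0.06,-0.01,-0.01],"delta_rot":[0,0,0],"fingers":0},{"linear":[0,0,0],"delta_rot":[0,0,0],"fingers":0},{"linear":[0,0,0],"delta_rot":[0,0,0],"fingers":0}]'; done
python3 l.py
python3 -m crank '[{"linear":[0.05,-0.01,-0.01],"delta_rot":[0,0,0],"fingers":0},{"linear":[0.05,-0.02,-0.01],"delta_rot":[0,0,0],"fingers":0},{"linear":[0,0,0],"delta_rot":[0,0,0],"fingers":0},{"linear":[0,0,0],"delta_rot":[0,0,0],"fingers":0},{"linear":[0,0,0],"delta_rot":[0,0,0],"fingers":0}]'
python3 l.py
```

```text
time: 11.85
tool_pos: [421.7, -288.6, 15.9]
tcp_rot: [1.071, 1.277, 1.211]
contact_force: [-2.3, 2.1, 11.1]
grip_width: 0.3
red rows 175 282 cols 355 438 n 3337
time: 12.4
tool_pos: [421.8, -288.6, 15.7]
tcp_rot: [1.069, 1.277, 1.209]
contact_force: [-4.0, 2.4, 18.3]
grip_width: 0.4
red rows 175 282 cols 355 439 n 3325
```

The pedal is on its stop: force has jumped to 18 N and the lid picture is unchanged. Holding for 2.5 s.

```bash
python3 -m crank '[{"linear":[0,0,0],"delta_rot":[0,0,0],"fingers":0},{"linear":[0,0,0],"delta_rot":[0,0,0],"fingers":0},{"linear":[0,0,0],"delta_rot":[0,0,0],"fingers":0},{"linear":[0,0,0],"delta_rot":[0,0,0],"fingers":0},{"linear":[0,0,0],"delta_rot":[0,0,0],"fingers":0}]'
python3 -m crank '[{"linear":[0,0,0],"delta_rot":[0,0,0],"fingers":0},{"linear":[0,0,0],"delta_rot":[0,0,0],"fingers":0},{"linear":[0,0,0],"delta_rot":[0,0,0],"fingers":0},{"linear":[0,0,0],"delta_rot":[0,0,0],"fingers":0},{"linear":[0,0,0],"delta_rot":[0,0,0],"fingers":0}]'
python3 -m crank '[{"linear":[0,0,0],"delta_rot":[0,0,0],"fingers":0},{"linear":[0,0,0],"delta_rot":[0,0,0],"fingers":0},{"linear":[0,0,0],"delta_rot":[0,0,0],"fingers":0},{"linear":[0,0,0],"delta_rot":[0,0,0],"fingers":0},{"linear":[0,0,0],"delta_rot":[0,0,0],"fingers":0}]'
python3 -m crank '[{"linear":[0,0,0],"delta_rot":[0,0,0],"fingers":0},{"linear":[0,0,0],"delta_rot":[0,0,0],"fingers":0},{"linear":[0,0,0],"delta_rot":[0,0,0],"fingers":0},{"linear":[0,0,0],"delta_rot":[0,0,0],"fingers":0},{"linear":[0,0,0],"delta_rot":[0,0,0],"fingers":0}]'
python3 -m crank '[{"linear":[0,0,0],"delta_rot":[0,0,0],"fingers":0},{"linear":[0,0,0],"delta_rot":[0,0,0],"fingers":0},{"linear":[0,0,0],"delta_rot":[0,0,0],"fingers":0},{"linear":[0,0,0],"delta_rot":[0,0,0],"fingers":0},{"linear":[0,0,0],"delta_rot":[0,0,0],"fingers":0}]'
python3 l.py; python3 g.py 422 -284 60
```

```text
time: 12.95
tool_pos: [421.7, -288.6, 15.7]
tcp_rot: [1.069, 1.277, 1.209]
contact_force: [-3.6, 3.7, 18.4]
grip_width: 0.4
time: 13.45
tool_pos: [421.7, -288.6, 15.7]
tcp_rot: [1.069, 1.277, 1.209]
contact_force: [-4.1, 2.2, 19.3]
grip_width: 0.2
time: 13.95
tool_pos: [421.7, -288.6, 15.7]
tcp_rot: [1.07, 1.277, 1.209]
contact_force: [-4.3, 3.2, 18.9]
grip_width: 0.5
time: 14.45
tool_pos: [421.8, -288.6, 15.7]
tcp_rot: [1.069, 1.277, 1.209]
contact_force: [-4.9, 3.1, 19.8]
grip_width: 0.3
time: 14.95
tool_pos: [421.7, -288.6, 15.7]
tcp_rot: [1.069, 1.277, 1.209]
contact_force: [-3.9, 3.3, 18.3]
grip_width: 0.4
red rows 175 282 cols 355 439 n 3331
t 15.0 tip [ 424.31 -281.79   -8.2 ] F [-4.46  3.78 19.07]
d world mm [-2.63 -0.13 68.65] in current tool cm [-6.6   1.77  0.7 ] in goal tool cm [-6.73  1.19  0.7 ]
rotvec deg [-0.03  0.   -4.94]
[[ 0.12 -0.14  0.98]
 [ 0.19  0.97  0.12]
 [-0.98  0.17  0.14]]
```

The hold is done (about 3 s at the stop). Now easing up at about 10 mm/s, which is a lid speed of roughly 0.35 rad/s.

```bash
python3 -m crank '[{"linear":[-0.06,0.02,0],"delta_rot":[0,0,0],"fingers":0},{"linear":[-0.06,0.01,0.01],"delta_rot":[0,0,0],"fingers":0},{"linear":[-0.08,0.02,0.01],"delta_rot":[0,0,0],"fingers":0},{"linear":[-0.08,0.02,0.01],"delta_rot":[0,0,0],"fingers":0},{"linear":[-0.09,0.03,0.01],"delta_rot":[0,0,0],"fingers":0}]'
python3 -m crank '[{"linear":[-0.1,0.03,0.01],"delta_rot":[0,0,0],"fingers":0},{"linear":[-0.1,0.02,0.01],"delta_rot":[0,0,0],"fingers":0},{"linear":[-0.1,0.03,0.01],"delta_rot":[0,0,0],"fingers":0},{"linear":[-0.1,0.03,0.01],"delta_rot":[0,0,0],"fingers":0},{"linear":[-0.1,0.02,0.01],"delta_rot":[0,0,0],"fingers":0}]'
python3 -m crank '[{"linear":[-0.1,0.03,0.01],"delta_rot":[0,0,0],"fingers":0},{"linear":[-0.1,0.02,0.01],"delta_rot":[0,0,0],"fingers":0},{"linear":[-0.1,0.03,0.01],"delta_rot":[0,0,0],"fingers":0},{"linear":[-0.1,0.03,0.01],"delta_rot":[0,0,0],"fingers":0},{"linear":[-0.1,0.02,0.01],"delta_rot":[0,0,0],"fingers":0}]'
python3 -m crank '[{"linear":[-0.1,0.03,0.01],"delta_rot":[0,0,0],"fingers":0},{"linear":[-0.1,0.02,0.01],"delta_rot":[0,0,0],"fingers":0},{"linear":[-0.1,0.03,0.01],"delta_rot":[0,0,0],"fingers":0},{"linear":[-0.1,0.03,0.01],"delta_rot":[0,0,0],"fingers":0},{"linear":[-0.1,0.02,0.01],"delta_rot":[0,0,0],"fingers":0}]'
python3 l.py
```

```text
time: 15.5
tool_pos: [421.5, -288.6, 17.9]
tcp_rot: [1.072, 1.278, 1.212]
contact_force: [-0.3, 1.7, 3.5]
grip_width: 0.2
time: 16.0
tool_pos: [421.1, -288.6, 23.3]
tcp_rot: [1.073, 1.277, 1.213]
contact_force: [-0.7, 1.6, 4.5]
grip_width: -0.0
time: 16.5
tool_pos: [421.0, -288.6, 28.6]
tcp_rot: [1.073, 1.277, 1.212]
contact_force: [-0.4, 2.4, 6.2]
grip_width: 0.3
time: 17.0
tool_pos: [420.9, -288.7, 33.9]
tcp_rot: [1.072, 1.277, 1.211]
contact_force: [-0.3, 1.2, 7.6]
grip_width: 0.4
red rows 186 282 cols 355 440 n 5022
```

```bash
python3 -m crank '[{"linear":[-0.1,0.03,0.01],"delta_rot":[0,0,0],"fingers":0},{"linear":[-0.1,0.02,0.01],"delta_rot":[0,0,0],"fingers":0},{"linear":[-0.1,0.03,0.01],"delta_rot":[0,0,0],"fingers":0},{"linear":[-0.1,0.03,0.01],"delta_rot":[0,0,0],"fingers":0},{"linear":[-0.1,0.02,0.01],"delta_rot":[0,0,0],"fingers":0}]'
python3 -m crank '[{"linear":[-0.08,0.02,0.01],"delta_rot":[0,0,0],"fingers":0},{"linear":[-0.08,0.02,0.01],"delta_rot":[0,0,0],"fingers":0},{"linear":[-0.08,0.02,0.01],"delta_rot":[0,0,0],"fingers":0},{"linear":[-0.06,0.02,0],"delta_rot":[0,0,0],"fingers":0},{"linear":[-0.06,0.01,0.01],"delta_rot":[0,0,0],"fingers":0}]'
python3 -m crank '[{"linear":[-0.06,0.02,0],"delta_rot":[0,0,0],"fingers":0},{"linear":[-0.06,0.01,0.01],"delta_rot":[0,0,0],"fingers":0},{"linear":[-0.06,0.02,0.01],"delta_rot":[0,0,0],"fingers":0},{"linear":[-0.06,0.02,0],"delta_rot":[0,0,0],"fingers":0},{"linear":[-0.06,0.01,0.01],"delta_rot":[0,0,0],"fingers":0}]'
python3 -m crank '[{"linear":[-0.06,0.02,0],"delta_rot":[0,0,0],"fingers":0},{"linear":[-0.06,0.01,0.01],"delta_rot":[0,0,0],"fingers":0},{"linear":[-0.06,0.02,0.01],"delta_rot":[0,0,0],"fingers":0},{"linear":[-0.06,0.02,0],"delta_rot":[0,0,0],"fingers":0},{"linear":[-0.06,0.01,0.01],"delta_rot":[0,0,0],"fingers":0}]'
python3 l.py
```

```text
time: 17.55
tool_pos: [420.9, -288.7, 39.3]
tcp_rot: [1.07, 1.277, 1.21]
contact_force: [-0.0, 2.0, 9.0]
grip_width: 0.6
time: 18.05
tool_pos: [421.1, -288.7, 43.1]
tcp_rot: [1.069, 1.277, 1.208]
contact_force: [1.0, 3.2, 8.2]
grip_width: 0.4
time: 18.55
tool_pos: [421.2, -288.6, 46.3]
tcp_rot: [1.068, 1.277, 1.207]
contact_force: [2.2, 3.1, 8.9]
grip_width: 0.5
time: 19.05
tool_pos: [421.2, -288.7, 49.3]
tcp_rot: [1.067, 1.277, 1.206]
contact_force: [2.8, 3.4, 4.0]
grip_width: 0.4
red rows 191 282 cols 355 437 n 4842
```

```bash
python3 -m crank '[{"linear":[-0.06,0.02,0],"delta_rot":[0,0,0],"fingers":0},{"linear":[-0.06,0.01,0.01],"delta_rot":[0,0,0],"fingers":0},{"linear":[-0.06,0.02,0.01],"delta_rot":[0,0,0],"fingers":0},{"linear":[-0.06,0.02,0],"delta_rot":[0,0,0],"fingers":0},{"linear":[-0.06,0.01,0.01],"delta_rot":[0,0,0],"fingers":0}]'
python3 -m crank '[{"linear":[-0.1,0.03,0.01],"delta_rot":[0,0,0],"fingers":0},{"linear":[-0.1,0.02,0.01],"delta_rot":[0,0,0],"fingers":0},{"linear":[-0.1,0.03,0.01],"delta_rot":[0,0,0],"fingers":0},{"linear":[-0.1,0.03,0.01],"delta_rot":[0,0,0],"fingers":0},{"linear":[-0.1,0.02,0.01],"delta_rot":[0,0,0],"fingers":0}]'
python3 l.py
```

```text
time: 19.6
tool_pos: [419.7, -288.9, 51.6]
tcp_rot: [1.075, 1.278, 1.214]
contact_force: [0.1, -0.7, 0.2]
grip_width: 0.1
time: 20.1
tool_pos: [419.8, -288.9, 57.1]
tcp_rot: [1.073, 1.277, 1.213]
contact_force: [-0.0, -0.2, 0.4]
grip_width: 0.2
red rows 191 282 cols 355 437 n 4878
```

The fingers are free of the pad and the lid is down. I'll retreat up along the tool and back towards the robot, away from the can.

```bash
python3 -m crank '[{"linear":[-1,0.25,0.1],"delta_rot":[0,0,0],"fingers":0},{"linear":[-2,0.5,0.2],"delta_rot":[0,0,0],"fingers":0},{"linear":[-3,0.5,0.2],"delta_rot":[0,0,0],"fingers":0},{"linear":[-3,0.5,0],"delta_rot":[0,0,0],"fingers":0},{"linear":[-3,0.5,0],"delta_rot":[0,0,0],"fingers":0}]'
python3 -m crank '[{"linear":[-3,1.5,0],"delta_rot":[0,0,0],"fingers":0},{"linear":[-1,3,0],"delta_rot":[0,0,0],"fingers":0},{"linear":[0,4,0],"delta_rot":[0,0,0],"fingers":0},{"linear":[0,4,0],"delta_rot":[0,0,0],"fingers":0},{"linear":[0,3,0],"delta_rot":[0,0,0],"fingers":0}]'
python3 -m crank '[{"linear":[0,4,0],"delta_rot":[0,0,0],"fingers":0},{"linear":[0,4,0],"delta_rot":[0,0,0],"fingers":0},{"linear":[0,3,0],"delta_rot":[0,0,0],"fingers":0},{"linear":[0,1,0],"delta_rot":[0,0,0],"fingers":0},{"linear":[0,0,0],"delta_rot":[0,0,0],"fingers":0}]'
python3 - <<'E'
from h import *
import cv2
from plant import bot
s=capture("scene")["image"];i=cv2.imread("pics/scene1.png")
cv2.imwrite("pics/end.png",s)
d=np.abs(i.astype(int)-s).max(2)>40
print({n:int(d[b[0]:b[1],b[2]:b[3]].sum()) for n,b in dict(redcan=(180,330,350,440),white=(175,310,165,275),jar=(295,330,348,378),bottle=(240,275,325,352),tub=(292,330,188,226),tape=(175,200,294,322),pot=(210,268,455,502),tube=(284,326,476,500)).items()})
print(bot.get_obs()["contact_force"])
E
```

```text
time: 20.65
tool_pos: [408.9, -299.3, 180.1]
tcp_rot: [1.072, 1.278, 1.212]
contact_force: [1.0, -1.3, 1.1]
grip_width: 0.2
time: 21.15
tool_pos: [380.8, -160.1, 257.2]
tcp_rot: [1.07, 1.278, 1.21]
contact_force: [-0.5, 0.5, 0.6]
grip_width: 0.2
time: 21.65
tool_pos: [363.1, -46.8, 287.2]
tcp_rot: [1.066, 1.278, 1.208]
contact_force: [-0.6, -1.5, 0.6]
grip_width: 0.6
{'redcan': 931, 'white': 0, 'jar': 452, 'bottle': 87, 'tub': 0, 'tape': 0, 'pot': 0, 'tube': 0}
[ 0.03339142 -1.1644753   0.1527179 ]
```

View pics/end.png

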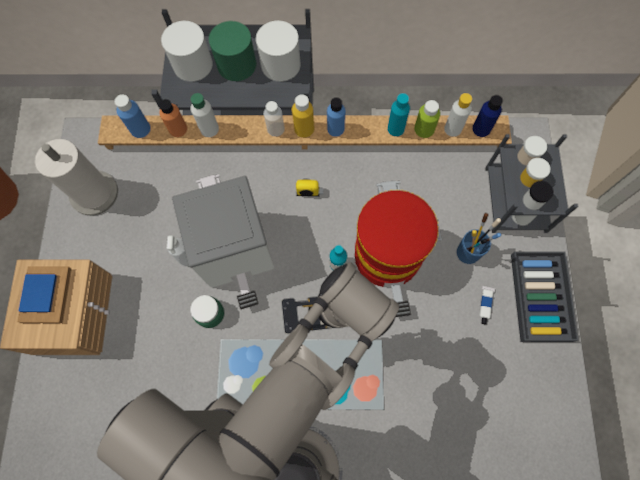

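The lid is shut at the same pixels as at the start (388–436, 193–270) and the white bin is unchanged. The arm hides the jar, so I'll move on a little and compare.

```bash
python3 -m crank '[{"linear":[1,3.5,0],"delta_rot":[0,0,0],"fingers":0},{"linear":[1,4,0],"delta_rot":[0,0,0],"fingers":0},{"linear":[1,4,0],"delta_rot":[0,0,0],"fingers":0},{"linear":[0.5,3,0],"delta_rot":[0,0,0],"fingers":0},{"linear":[0,0,0],"delta_rot":[0,0,0],"fingers":0}]'
python3 -m crank '[{"linear":[0,0,0],"delta_rot":[0,0,0],"fingers":0},{"linear":[0,0,0],"delta_rot":[0,0,0],"fingers":0},{"linear":[0,0,0],"delta_rot":[0,0,0],"fingers":0},{"linear":[0,0,0],"delta_rot":[0,0,0],"fingers":0},{"linear":[0,0,0],"delta_rot":[0,0,0],"fingers":0}]'
python3 - <<'E'
from h import *
import cv2
from plant import bot
for n in("scene","top"):
    s=capture(n)["image"];i=cv2.imread(f"pics/{n}1.png")
    b=dict(scene=dict(red=(185,285,350,440),pad=(285,322,388,412),jar=(300,328,350,376)),top=dict(red=(205,292,348,430),pad=(292,324,380,402),jar=(306,330,345,370)))[n]
    d=np.abs(i.astype(int)-s).max(2)>40
    print(n,{k:int(d[v[0]:v[1],v[2]:v[3]].sum()) for k,v in b.items()})
    r0,r1,c0,c1=b["jar"]
    for im in(i,s):
        y,x=np.nonzero(im[r0:r1,c0:c1].min(2)>190);print(" white lid centre",x.mean()+c0,y.mean()+r0,len(x))
print(bot.get_obs()["contact_force"])
E
```

```text
time: 22.2
tool_pos: [344.4, 102.1, 289.8]
tcp_rot: [1.075, 1.277, 1.217]
contact_force: [0.0, 0.1, -0.2]
grip_width: 0.2
time: 22.7
tool_pos: [344.9, 99.9, 289.6]
tcp_rot: [1.074, 1.278, 1.212]
contact_force: [0.2, -0.3, -0.3]
grip_width: 0.2
scene {'red': 0, 'pad': 0, 'jar': 0}
 white lid centre 362.96385542168673 311.8714859437751 249
 white lid centre 363.06640625 311.74609375 256
top {'red': 0, 'pad': 0, 'jar': 0}
 white lid centre 357.5418719211823 316.871921182266 203
 white lid centre 357.53170731707314 316.86829268292684 205
[ 0.18339235 -0.65546625 -0.42268037]
```

The can, pad, lid and jar match the first pictures in both views, with no changed pixels. Handing in.

```bash
python3 -c "
from plant import workorder
print(workorder.close_job())"
```

```text
the job is handed in; nothing more can be done
None
```

I pressed the red can's pedal with the shut fingers until it sat on its stop (about 18 N, lid picture no longer changing). I held it there for about 3 s. I then let it up over about 4 s, slowing towards the end, and the lid came down with it; the contact force faded to zero. I backed off and handed in at about 23 s of robot time. No verdict was reported.

**Last checks:**
- **Red can and jar:** the lid, pad, can and jar showed no changed pixels against the first pictures in both fixed views.
- **Other things:** the white bin, tub, tape, brush pot and paint tube were unchanged in the scene view. The bottle was partly hidden by the arm in that comparison and looked in place. I did not compare the spray bottle separately.
- **Contact:** the tool force was about zero, with the arm clear of everything.

**What disagreed:**
- **Finger length:** the stated 25 mm from TCP to fingertips did not fit. Contact came only with the TCP at about 48 mm, roughly 20 mm lower than expected, so I went by force instead.
- **Jar clearance:** this left the gripper close to the jar. I slid 8 mm to the right and rolled the tool 5° more in mid-press.
- **Lid angle and speed:** I could not read either directly. I judged them from the images, the pedal stop and how fast I let the pedal up.
- **Pictures:** I viewed 11, one over the budget of 10.

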